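# Couple the holder arm to its ball stand

### The job

Couple the instrument holder arm to its bench stand. Lift the dust cap off the stand's ball and stand it on the bench, and lift the arm out of its holster and lay it flat on the bench, so that you can take it afresh; then lower its socket fully over the ball with its tail down in the saddle, and finally press the latch lever fully down to lock it. Leave everything else where it stands.

Things in the scene. Friction and masses are not known exactly. Their poses are not given: they have to be found in the camera images.
- holder_arm: aluminium holder arm, 200 mm long, 0.2 to 0.3 kg, lying in the holster at the start. Origin: on its flat underside below the ball seat; z up, +x to the front clamp, the bar runs to -x. Head: domed cup 46 mm high with flats 52 mm apart in y (30 mm long, 1 to 36 mm above the underside), open below, bore 35 mm. Bar: 20 mm wide, 26 mm high. On the bench it rests flat on its underside
- socket (a point): centre of the ball seat in the head, 18 mm above the arm's underside at the arm's origin; coincides with ball when the arm is fully seated. The front clamp reaches to x = +58 mm of the arm, 50 mm above the underside
- tail (a point): middle of the bar's tail, at x = -118 mm of the arm, 13 mm above its underside; the tail ends at x = -142 mm. In the holster this is the only part that fingers can get at; on the stand it lies inside the saddle
- latch (a joint): latch lever on the arm: 0 = raised (open), 0.61 rad = fully down (locked). Turns about a pin across the arm at x = -27 mm, 36 mm above its underside. Starts raised (0 to 0.08) and stays where it is left (friction); 4 to 8 N on the pad moves it. Going down it swings a hook under the ball; if it is down beforehand, the hook keeps the ball out of the socket
- latch_pad (a point): middle of the top face of the lever's black thumb pad (24 x 20 mm). In the arm's frame, from the underside: raised at x = -57, z = 75 mm; fully down at x = -74, z = 51 mm; always y = 0
- stand: bench stand, fixed: dark steel plate 190 x 80 x 14 mm. Origin: centre of its underside, +x towards the ball. At x = -36 to -86 mm an aluminium saddle: a slot 24 mm wide along x, floor 34 mm, cheeks 56 mm and flared lips 66 mm above the bench. A seated arm lies level along the stand's +x with its tail in the slot, underside 34 mm above the bench
- ball (a point): centre of the stand's steel ball, 32 mm diameter, 52 mm above the bench, at x = +56 mm of the stand; 16 mm neck below it
- dust_cap: grey plastic dust cap, a cup 48 mm across and 60 mm high, open below, standing over the ball with its rim on the plate (14 mm above the bench). Origin: centre of its rim plane, z up
- holster: grey open-topped storage holster, fixed, 156 x 80 mm. Origin: centre of its underside. Cheeks up to 46 mm high close round the arm's head and bar with 2 mm play; floor 4 mm. The arm lies along its x axis, origin at x = +12 mm, tail standing out 52 mm at -x; it lifts straight up out of it. Holster and stand may change sides; the bench between them is clear, to x = 0.69 m
- dish: bystander: clear petri dish, 64 mm across, 18 mm high, origin at its underside
- timer: bystander: white bench timer, 41 x 68 x 55 mm
- pipette: bystander: white pipette lying near the front edge, 228 mm long in its y, 28 mm high
- marker: bystander: marker pen lying in front of the warmer, 135 mm long in its y, 16 mm high
- needle_case: bystander: flat dark case, 64 x 125 x 22 mm
- bulb: bystander: rubber bulb, 38 x 68 x 38 mm
- small_dish: bystander: small petri dish, 39 mm across, 14 mm high
Mind the look-alikes: they are no part of the job. Leave any blue look-alike of the dust_cap alone.

How it is judged (in metres and radians):
On the way, in this order (a step that is already met when the one before it is completed fails the run):
1. the arm has been taken out of the holster, lies flat on the bench and is let go (height (world z) of holder_arm below 0.005 m and angle between holder_arm's own z axis and vertical below 0.05 rad and horizontal distance between holder_arm and holster above 0.06 m and contact force between the fingers and holder_arm below 0.1 N and linear speed of holder_arm below 0.02 m/s), for 0.2 s.
2. the socket sits on the ball and the tail in the saddle, the latch still up (distance between socket and ball below 0.004 m and angle between the x axis of holder_arm and the x axis of stand, either way round below 0.05 rad and x of tail in the frame of stand below -0.05 m and value of joint latch below 0.3 rad), for 0.2 s.
At the end, for the whole second after the job is handed in: The arm is coupled and at rest: the socket's seat within 4 mm of the ball's centre, the arm level within 0.04 rad and along the stand within 0.05 rad with its tail in the saddle, the latch at least at 0.54 of 0.61 rad, and the dust cap standing rim down on the bench (upright within 0.1 rad) (distance between socket and ball below 0.004 m and angle between the x axis of holder_arm and the x axis of stand, either way round below 0.05 rad and x of tail in the frame of stand below -0.05 m and angle between holder_arm's own z axis and vertical below 0.04 rad and value of joint latch above 0.54 rad and linear speed of each of holder_arm, dust_cap below 0.02 m/s and height (world z) of dust_cap below 0.005 m and angle between dust_cap's own z axis and vertical below 0.1 rad); the robot touches nothing.
It fails at once if a bystander (either dish, timer, pipette, marker, case or bulb) is moved more than 30 mm (distance of any of dish, timer, pipette, marker, needle_case, bulb, small_dish from where it was at the start of the episode above 0.03 m).
It also fails if it takes over 72 s, if anything falls off the work surface, if the arm or the gripper's body presses on something with over 40 N, if the wrist force passes 120 N, or if a joint passes its speed limit or range.

### The arm

A 6-joint arm with a two-finger parallel gripper is mounted at the origin on a cart in front of the work surface, level with it; the furniture and walls round the work are solid. World frame = base frame: x ahead of the robot, y to its left, z up, the work surface at z = 0. Lengths are in m, angles in degrees, forces in N, time in s.
With the tool pointing down it reaches from about 0.375 to 0.825 m from the base axis. Payload 5.5 kg.
Tool frame: the origin (TCP) lies midway between the tips of the shut fingers; the grasp point (between the pads) lies 19 mm behind it; z points along the fingers, y is the line along which they close (so a half turn about z gives the same grasp; the last joint's range is limited). The gripper opens to 85 mm and grips with 20 to 120 N. Pads are 22 mm wide; open, the fingers measure 114 mm over their backs; the gripper's body (76 mm by 85 mm) begins 54 mm behind the grasp point. The pads swing forward as they close: fully open they stand 13 mm farther back than shut.
Start: joints at [41.998, 17.962, -2.699, 69.339, 0, 90], TCP at [0.446, 0.401, 0.231] pointing down, gripper open.
Joint ranges: [-152.73, 152.73], [-39.44, 99.34], [-58.76, 71.6], [-118.89, 123.64], [-81.53, 83.1], [-180, 180]. Speed limits (degrees/s): [136.94, 136.94, 172.46, 180, 180, 180].

### API

Orientations are given as [roll, pitch, yaw] about the fixed x, y, z axes, in that order (R = Rz(yaw) Ry(pitch) Rx(roll)).
In Python, from workcell import readout, optics, ctrl gives the robot as it stands.
- The arm moves only by the tool move_arm, never from a script. Its argument "moves" is a list of rows, each an object with "fingers": the gripper command: -1 is shut, 1 is fully open, values between are in proportion; "translation": the shift along the world's x, y, z in cm, a list of three; "delta_rot": the turn, a rotation vector about the world's x, y, z in degrees, a list of three. A call has exactly 10 rows; each row is the pose to reach, as a shift and turn from the pose commanded when the call began; what a row does not reach only later rows make up. A row lasts 1/10 s, in which the tool goes at most 50 mm and 8.59 degrees, less where a joint would pass 70% of its speed; a pose out of reach is approached as far as the arm can. A call with a gripper value outside its range is refused whole. The fingers move at their own pace and stop on an object; "newtons" is the grip in N (left out, the last holds). Time passes only in rows, so rows that repeat a pose let the fingers close, or fill a call up. It gives the time, the measured TCP pose, the force, the opening and the grip force at its end, in the units of the state.
- readout.read_state(): the state, without advancing time (a new reading comes with each control period).
- optics.read_camera(name): name is "side" or "top" or "wrist"; returns a dict with "pixels" (400x640x3 uint8, red, green, blue), "mtx" (3x3 intrinsics, pixels), "R" (3x3) and "t" (3): a world point X has camera coordinates R X + t; the wrist camera has in their place "tool_from_camera" (4x4, takes a point from camera to tool coordinates, whose origin is the TCP and whose axes are the flange's). Camera axes: x right, y down, z forward; pixel columns grow to the right and rows downward; lengths in m; the calibration is good to about 2 mm. A picture is of the moment at which its call begins: read the wrist's pose just before it. There is no depth.
- ctrl.close_job(): hands the job in; it is judged then, once.
Trained networks look in a picture, given as the dict that the camera call returned (one of the last four; its "shot" number tells which), for a name from the list of things; names that differ only in an ending like _2 or _b are one class to them, and where a whole thing is asked for, a point or a joint stands for the part that bears it (a point fixed in the world has none). Each returns a list of dicts, best first, with "score" (0 to 1); they miss things now and then, are a little off and sometimes report something else, mostly with a low value. They report only what shows in the picture. A call takes as long as a camera call. They do not tell look-alikes from the thing itself.
- optics.find_in(picture, label): "position" ([x, y, z] in m, in world coordinates, good to about 4 mm: the middle of the surface that is visible of it).
- optics.regions_of(picture, label): "mask" (400x640 bool, what is visible of it).
- optics.tip_of(picture, label): "position" ([x, y, z] in m, in world coordinates, good to about 4 mm: a listed point, or the origin of a listed thing).
The state is a dict: "t": time; "joint_positions": joint angles; "joint_velocities": joint speeds; "joint_efforts": joint torques, N m; "tool_pos": TCP position; "tcp_rot": TCP orientation; "ft_force": force on the tool from outside, world axes, zero at the start; "ft_torque": the same for the moment, N m; "opening": finger opening in m; "grip_force": force on a finger pad.
Only numpy, scipy, OpenCV 4.12 (cv2) and the standard library are available. Lean on these libraries where they do the work, as an engineer would, in place of code of your own. Each camera call takes 0.05 s, during which the arm holds its last target. There are 200 camera calls.

## Working session

There is one attempt and no reset: what is moved stays moved. The work goes in short steps, Python scripts to look and compute and a tool call to move; the robot and the scene stay as the last step left them, time stands still between calls to the robot, and variables do not carry over. Pictures are saved under pics/ and viewed, at most 12 in all, crops included, and the job is handed in when it is done.

Besides the shell and the picture viewer there is one more tool, called by a JSON object that holds its "method" and its "body", one argument or row to a line. move_arm: Moves the arm, as the interface text tells. Its arguments: {"type":"object","properties":{"moves":{"type":"array","items":{"type":"object","properties":{"fingers":{"type":"number"},"translation":{"type":"array","items":{"type":"number"}},"delta_rot":{"type":"array","items":{"type":"number"}}}}},"newtons":{"type":"number"}},"required":["moves"]}

```bash
ls; mkdir -p pics
cat > h.py <<'E'
import numpy as np, cv2
from workcell import readout, optics, ctrl
from scipy.spatial.transform import Rotation as Ro
def cam(n):
    s=readout.read_state(); p=optics.read_camera(n)
    if n=='wrist':
        T=np.eye(4); T[:3,:3]=Ro.from_euler('xyz',s['tcp_rot'],degrees=True).as_matrix(); T[:3,3]=s['tool_pos']
        W=T@np.array(p['tool_from_camera']); Wi=np.linalg.inv(W); p['Rw'],p['tw']=Wi[:3,:3],Wi[:3,3]
    else: p['Rw'],p['tw']=np.array(p['R']),np.array(p['t'])
    return p
def save(p,f): cv2.imwrite('pics/'+f,p['pixels'][:,:,::-1])
def proj(p,X):
    c=p['Rw']@np.array(X)+p['tw']; u=np.array(p['mtx'])@c; return u[:2]/u[2]
def ray(p,uv):
    d=p['Rw'].T@np.linalg.solve(np.array(p['mtx']),[uv[0],uv[1],1]); return -p['Rw'].T@p['tw'],d/np.linalg.norm(d)
def atz(p,uv,z):
    o,d=ray(p,uv); return o+d*(z-o[2])/d[2]
def tri(a,ua,b,ub):
    A=[];y=[]
    for p,u in((a,ua),(b,ub)):
        o,d=ray(p,u); P=np.eye(3)-np.outer(d,d); A.append(P); y.append(P@o)
    return np.linalg.lstsq(np.vstack(A),np.hstack(y),rcond=None)[0]
E
python3 - <<'E'
from h import *
np.set_printoptions(precision=4,suppress=True)
print(readout.read_state())
for n in('top','side'):
    p=cam(n); save(p,n+'0.png')
    for l in ('holder_arm','socket','tail','latch_pad','stand','ball','dust_cap','holster'):
        for k in('tip_of','find_in'):
            try: r=[(np.array(d['position']).round(3).tolist(),round(d['score'],2)) for d in getattr(optics,k)(p,l)[:3]]
            except Exception as e: r=str(e)[:60]
            print(n,l,k,r)
E
```

```text
pics
{'t': 0.0, 'joint_positions': array([41.9973, 18.0038, -2.7552, 69.3371,  0.0019, 89.999 ]), 'joint_velocities': array([-0.0651,  0.0651,  0.0682,  0.033 , -0.0413,  0.1107]), 'joint_efforts': array([  0.0003, -53.9584,  33.9751,   0.0192,  -0.0002,   0.    ]), 'tool_pos': array([0.4455, 0.4011, 0.2304]), 'tcp_rot': array([-179.9039,   -0.0019,  131.9982]), 'ft_force': array([0.4599, 0.539 , 0.2783]), 'ft_torque': array([0.023 , 0.0523, 0.021 ]), 'grip_force': 0.0, 'opening': 0.0853615579546298}
top holder_arm tip_of [([0.543, -0.109, 0.002], 0.73), ([0.553, -0.111, 0.004], 0.64)]
top holder_arm find_in [([0.527, -0.113, 0.042], 0.75)]
top socket tip_of [([0.553, -0.107, 0.018], 0.74)]
top socket find_in [([0.527, -0.11, 0.039], 0.88)]
top tail tip_of [([0.434, -0.127, 0.017], 0.93)]
top tail find_in [([0.528, -0.118, 0.04], 0.64)]
top latch_pad tip_of [([0.5, -0.116, 0.081], 0.42), ([0.503, 0.21, 0.005], 0.17)]
top latch_pad find_in [([0.507, -0.114, 0.074], 0.7)]
top stand tip_of [([0.506, 0.211, 0.002], 0.6), ([0.743, 0.005, -0.002], 0.59), ([0.552, -0.107, 0.018], 0.5)]
top 
[... 869 characters left out ...]
.078], 0.6), ([0.369, -0.088, 0.001], 0.36)]
side latch_pad find_in [([0.506, -0.114, 0.073], 0.69)]
side stand tip_of [([0.512, 0.205, 0.001], 0.73)]
side stand find_in [([0.488, 0.201, 0.012], 0.64)]
side ball tip_of [([0.56, 0.197, 0.054], 0.7), ([0.51, 0.206, -0.0], 0.41), ([0.599, -0.219, -0.003], 0.19)]
side ball find_in [([0.482, 0.2, 0.015], 0.76)]
side dust_cap tip_of [([0.562, 0.196, 0.014], 0.92), ([0.418, -0.249, 0.004], 0.83), ([0.597, -0.223, -0.004], 0.6)]
side dust_cap find_in [([0.578, 0.185, 0.063], 0.97), ([0.43, -0.249, 0.057], 0.88), ([0.682, -0.068, 0.012], 0.62)]
side holster tip_of [([0.543, -0.112, -0.002], 0.84)]
side holster find_in [([0.569, -0.119, 0.036], 0.68)]
```

View pics/top0.png

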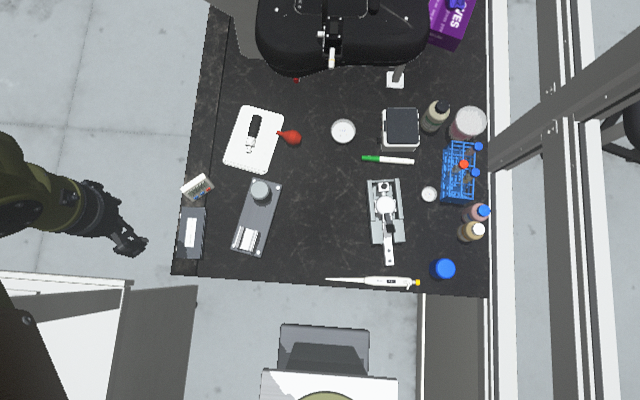

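View pics/side0.png

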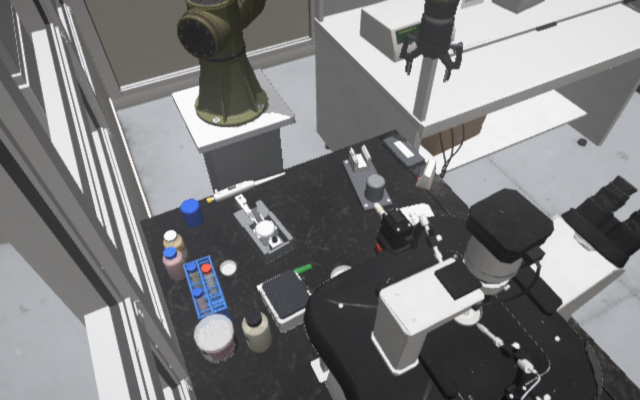

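The top view shows the grey cap on the stand at (261,190) and the arm in the holster at (387,220), tail at (389,262). The side view agrees. There are two cap candidates: grey at (261,190) and blue at (443,268). The grey one on the stand fits the description, and I'll confirm it with the wrist camera. The stand is at about (0.51, 0.207), yaw about -13°. The arm's yaw is about +8.5°.

{"method": "move_arm", "body": {
  "moves": [
    {"translation": [1.5,-2.5,0],"delta_rot": [0,0,-8.5],"fingers": 1},
    {"translation": [3,-5,0],"delta_rot": [0,0,-17],"fingers": 1},
    {"translation": [4.5,-7.5,0],"delta_rot": [0,0,-25.5],"fingers": 1},
    {"translation": [6,-10,0],"delta_rot": [0,0,-34],"fingers": 1},
    {"translation": [7.5,-12.5,0],"delta_rot": [0,0,-42.5],"fingers": 1},
    {"translation": [9,-15,0],"delta_rot": [0,0,-51],"fingers": 1},
    {"translation": [10,-17,0],"delta_rot": [0,0,-59.5],"fingers": 1},
    {"translation": [11,-19,0],"delta_rot": [0,0,-68],"fingers": 1},
    {"translation": [11.6,-20.5,0],"delta_rot": [0,0,-76.5],"fingers": 1},
    {"translation": [11.6,-20.5,0],"delta_rot": [0,0,-85],"fingers": 1}
  ]
}}

```text
t: 2.7
tool_pos: [0.5627, 0.1945, 0.2313]
tcp_rot: [180.0, 0.0, 46.5]
ft_force: [-1.4, 0.5, 0.7]
opening: 0.0853
grip_force: 0.0
```

{"method": "move_arm", "body": {
  "moves": [
    {"translation": [0,0,0],"delta_rot": [0,0,-8.5],"fingers": 1},
    {"translation": [0,0,0],"delta_rot": [0,0,-17],"fingers": 1},
    {"translation": [0,0,0],"delta_rot": [0,0,-25.5],"fingers": 1},
    {"translation": [0,0,0],"delta_rot": [0,0,-34],"fingers": 1},
    {"translation": [0,0,0],"delta_rot": [0,0,-42.5],"fingers": 1},
    {"translation": [0,0,0],"delta_rot": [0,0,-51],"fingers": 1},
    {"translation": [0,0,0],"delta_rot": [0,0,-60],"fingers": 1},
    {"translation": [0,0,0],"delta_rot": [0,0,-60],"fingers": 1},
    {"translation": [0,0,0],"delta_rot": [0,0,-60],"fingers": 1},
    {"translation": [0,0,0],"delta_rot": [0,0,-60],"fingers": 1}
  ]
}}

```text
t: 3.7
tool_pos: [0.5698, 0.0639, 0.2314]
tcp_rot: [-172.6, 1.0, 2.2]
ft_force: [-0.1, 0.0, 0.0]
opening: 0.0856
grip_force: 0.0
```

```bash
cat >> h.py <<'E'
np.set_printoptions(precision=4,suppress=True)
def net(p,labels,k='tip_of',n=2):
    for l in labels: print(l,k,[(np.array(d['position']).round(4).tolist(),round(d['score'],2)) for d in getattr(optics,k)(p,l)[:n]])
E
python3 - <<'E'
from h import *
p=cam('wrist'); save(p,'w1.png'); s=readout.read_state(); print(s['tool_pos'],s['tcp_rot'],s['joint_positions'])
print(np.array(p['tool_from_camera']))
net(p,['dust_cap','stand','ball']); net(p,['dust_cap','stand'],'find_in')
for X in [(0.5615,.196,.014),(0.5615,.196,.074)]: print(proj(p,X))
E
```

```text
[0.5694 0.0617 0.2315] [-172.7048    0.9915    2.0322] [  1.9754  15.7726  -5.9834  69.2428   7.2942 179.9428]
[[-0.0002 -0.9528 -0.3035  0.0772]
 [ 1.     -0.0002  0.0002  0.0007]
 [-0.0002 -0.3035  0.9528 -0.1416]
 [ 0.      0.      0.      1.    ]]
dust_cap tip_of [([0.561, 0.1967, 0.0121], 0.89), ([0.4155, -0.2528, 0.0033], 0.89)]
stand tip_of [([0.5074, 0.2059, 0.0001], 0.96)]
ball tip_of [([0.6779, -0.1129, -0.0005], 0.3), ([0.4947, -0.1142, 0.0802], 0.24)]
dust_cap find_in [([0.5691, 0.1874, 0.0754], 0.87), ([0.4263, -0.2353, 0.0503], 0.76)]
stand find_in [([0.5016, 0.1988, 0.0139], 0.67)]
[240.2404 171.3469]
[219.6632 182.9303]
```

View pics/w1.png

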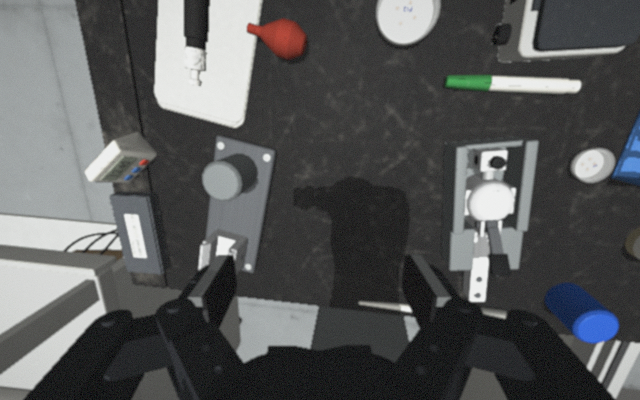

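The wrist view shows the grey cap on the stand at (222,180) and the blue look-alike on the bench at (580,312). Joint 6 hit its range limit, so I'll turn back and use the opposite yaw family.

{"method": "move_arm", "body": {
  "moves": [
    {"translation": [0,0,0],"delta_rot": [0,0,8.5],"fingers": 1},
    {"translation": [0,0,0],"delta_rot": [0,0,17],"fingers": 1},
    {"translation": [0,0,0],"delta_rot": [0,0,25.5],"fingers": 1},
    {"translation": [0,0,0],"delta_rot": [0,0,34],"fingers": 1},
    {"translation": [0,0,0],"delta_rot": [0,0,42.5],"fingers": 1},
    {"translation": [0,0,0],"delta_rot": [0,0,51],"fingers": 1},
    {"translation": [0,0,0],"delta_rot": [0,0,59.5],"fingers": 1},
    {"translation": [0,0,0],"delta_rot": [0,0,68],"fingers": 1},
    {"translation": [0,0,0],"delta_rot": [0,0,75],"fingers": 1},
    {"translation": [0,0,0],"delta_rot": [0,0,75],"fingers": 1}
  ]
}}

```text
t: 5.0
tool_pos: [0.5699, 0.0663, 0.2313]
tcp_rot: [-172.6, 1.0, 77.4]
ft_force: [0.2, 0.9, -0.5]
opening: 0.0858
grip_force: 0.0
```

{"method": "move_arm", "body": {
  "moves": [
    {"translation": [-0.2,3,0],"delta_rot": [-0.66,-7.46,0],"fingers": 1},
    {"translation": [-0.4,6,0],"delta_rot": [-0.66,-7.46,0],"fingers": 1},
    {"translation": [-0.6,9,0],"delta_rot": [-0.66,-7.46,0],"fingers": 1},
    {"translation": [-0.8,12,0],"delta_rot": [-0.66,-7.46,0],"fingers": 1},
    {"translation": [-0.85,13,-1],"delta_rot": [-0.66,-7.46,0],"fingers": 1},
    {"translation": [-0.85,13,-2],"delta_rot": [-0.66,-7.46,0],"fingers": 1},
    {"translation": [-0.85,13,-3],"delta_rot": [-0.66,-7.46,0],"fingers": 1},
    {"translation": [-0.85,13,-4],"delta_rot": [-0.66,-7.46,0],"fingers": 1},
    {"translation": [-0.85,13,-4],"delta_rot": [-0.66,-7.46,0],"fingers": 1},
    {"translation": [-0.85,13,-4],"delta_rot": [-0.66,-7.46,0],"fingers": 1}
  ]
}}

```text
t: 6.0
tool_pos: [0.5612, 0.194, 0.1911]
tcp_rot: [-180.0, -0.0, 77.1]
ft_force: [0.2, 0.1, -0.1]
opening: 0.0854
grip_force: 0.0
```

Run:
```python
from h import *
p=cam('wrist'); s=readout.read_state(); print(s['tool_pos'],s['tcp_rot'],s['joint_positions'])
net(p,['dust_cap','stand']); net(p,['dust_cap'],'find_in')
im=p['pixels'].copy()
for z in(.014,.074):
    a=np.array([proj(p,(0.5615+.024*np.cos(t),.196+.024*np.sin(t),z)) for t in np.linspace(0,6.28,24)]).astype(np.int32)
    cv2.polylines(im,[a],True,(255,0,0),1)
cv2.imwrite('pics/w2.png',im[:,:,::-1])
```

```text
[0.5615 0.1943 0.1916] [179.9911  -0.0343  77.1567] [ 19.0697  18.3298  -7.4197  64.2248   0.0244 121.913 ]
dust_cap tip_of [([0.5594, 0.1953, 0.0153], 0.82)]
stand tip_of [([0.5081, 0.2065, -0.0025], 0.79)]
dust_cap find_in [([0.5604, 0.2024, 0.0716], 0.63)]
```

View pics/w2.png

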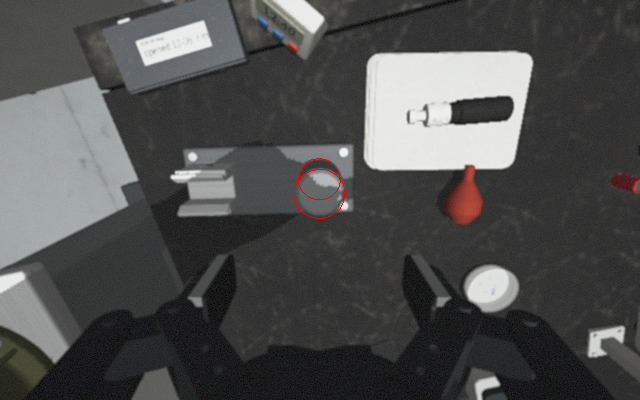

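The view shows the grey cap at (320,190) on the steel stand. The projected rim and top outlines match it, so I'll grasp it.

{"method": "move_arm", "body": {
  "moves": [
    {"translation": [0,0.1,-4],"delta_rot": [0,0,0],"fingers": 1},
    {"translation": [0,0.1,-8],"delta_rot": [0,0,0],"fingers": 1},
    {"translation": [0,0.1,-11],"delta_rot": [0,0,0],"fingers": 1},
    {"translation": [0,0.1,-14],"delta_rot": [0,0,0],"fingers": 1},
    {"translation": [0,0.1,-15.5],"delta_rot": [0,0,0],"fingers": 1},
    {"translation": [0,0.1,-15.5],"delta_rot": [0,0,0],"fingers": -1},
    {"translation": [0,0.1,-15.5],"delta_rot": [0,0,0],"fingers": -1},
    {"translation": [0,0.1,-15.5],"delta_rot": [0,0,0],"fingers": -1},
    {"translation": [0,0.1,-15.5],"delta_rot": [0,0,0],"fingers": -1},
    {"translation": [0,0.1,-15.5],"delta_rot": [0,0,0],"fingers": -1}
  ],
  "newtons": 30
}}

```text
t: 7.2
tool_pos: [0.5626, 0.1964, 0.0382]
tcp_rot: [179.8, -0.1, 77.2]
ft_force: [0.1, -0.2, 6.5]
opening: 0.0479
grip_force: 31.4
```

{"method": "move_arm", "body": {
  "moves": [
    {"translation": [0,0,1],"delta_rot": [0,0,0],"fingers": -1},
    {"translation": [0,0,3.5],"delta_rot": [0,0,0],"fingers": -1},
    {"translation": [0,0,6],"delta_rot": [0,0,0],"fingers": -1},
    {"translation": [0,0,8.5],"delta_rot": [0,0,0],"fingers": -1},
    {"translation": [-1.5,-1.5,9],"delta_rot": [0,0,0],"fingers": -1},
    {"translation": [-4,-4,9],"delta_rot": [0,0,0],"fingers": -1},
    {"translation": [-7,-7,9],"delta_rot": [0,0,0],"fingers": -1},
    {"translation": [-9.5,-9,9],"delta_rot": [0,0,0],"fingers": -1},
    {"translation": [-10,-9.6,8],"delta_rot": [0,0,0],"fingers": -1},
    {"translation": [-10,-9.6,6],"delta_rot": [0,0,0],"fingers": -1}
  ]
}}

```text
t: 8.2
tool_pos: [0.4619, 0.0995, 0.0979]
tcp_rot: [179.8, -0.1, 77.2]
ft_force: [0.4, 0.2, -0.3]
opening: 0.0479
grip_force: 31.1
```

{"method": "move_arm", "body": {
  "moves": [
    {"translation": [0,0,-2],"delta_rot": [0,0,0],"fingers": -1},
    {"translation": [0,0,-4],"delta_rot": [0,0,0],"fingers": -1},
    {"translation": [0,0,-5.5],"delta_rot": [0,0,0],"fingers": -1},
    {"translation": [0,0,-6.5],"delta_rot": [0,0,0],"fingers": -1},
    {"translation": [0,0,-6.8],"delta_rot": [0,0,0],"fingers": -1},
    {"translation": [0,0,-7],"delta_rot": [0,0,0],"fingers": -1},
    {"translation": [0,0,-7.2],"delta_rot": [0,0,0],"fingers": -1},
    {"translation": [0,0,-7.3],"delta_rot": [0,0,0],"fingers": -1},
    {"translation": [0,0,-7.3],"delta_rot": [0,0,0],"fingers": -1},
    {"translation": [0,0,-7.3],"delta_rot": [0,0,0],"fingers": -1}
  ]
}}

```text
t: 9.2
tool_pos: [0.4619, 0.1001, 0.0242]
tcp_rot: [179.9, -0.1, 77.2]
ft_force: [-1.1, -0.8, 3.4]
opening: 0.0482
grip_force: 31.4
```

{"method": "move_arm", "body": {
  "moves": [
    {"translation": [0,0,0],"delta_rot": [0,0,0],"fingers": 0},
    {"translation": [0,0,0],"delta_rot": [0,0,0],"fingers": 0.6},
    {"translation": [0,0,0],"delta_rot": [0,0,0],"fingers": 1},
    {"translation": [0,0,0],"delta_rot": [0,0,0],"fingers": 1},
    {"translation": [0,0,1],"delta_rot": [0,0,0],"fingers": 1},
    {"translation": [0,0,4],"delta_rot": [0,0,0],"fingers": 1},
    {"translation": [0,0,8],"delta_rot": [0,0,0],"fingers": 1},
    {"translation": [0,0,12],"delta_rot": [0,0,0],"fingers": 1},
    {"translation": [-1,-5,14],"delta_rot": [0,0,8.5],"fingers": 1},
    {"translation": [-1.5,-10,14],"delta_rot": [0,0,17],"fingers": 1}
  ]
}}

```text
t: 10.2
tool_pos: [0.4504, 0.0161, 0.1662]
tcp_rot: [179.7, -0.0, 92.7]
ft_force: [0.0, -0.9, -0.8]
opening: 0.0852
grip_force: 0.0
```

{"method": "move_arm", "body": {
  "moves": [
    {"translation": [0,-3,0],"delta_rot": [0,0,8.5],"fingers": 1},
    {"translation": [0,-6,0],"delta_rot": [0,0,17],"fingers": 1},
    {"translation": [0,-8,0],"delta_rot": [0,0,25.5],"fingers": 1},
    {"translation": [0,-10,0],"delta_rot": [0,0,34],"fingers": 1},
    {"translation": [0,-12,0],"delta_rot": [0,0,42.5],"fingers": 1},
    {"translation": [0,-12.6,0],"delta_rot": [0,0,51],"fingers": 1},
    {"translation": [0,-12.6,0],"delta_rot": [0,0,59.5],"fingers": 1},
    {"translation": [0,-12.6,0],"delta_rot": [0,0,68],"fingers": 1},
    {"translation": [0,-12.6,0],"delta_rot": [0,0,76.5],"fingers": 1},
    {"translation": [0,-12.6,0],"delta_rot": [0,0,85],"fingers": 1}
  ]
}}

```text
t: 11.2
tool_pos: [0.4485, -0.11, 0.1632]
tcp_rot: [180.0, -0.0, 177.6]
ft_force: [-0.2, 0.1, 0.2]
opening: 0.0855
grip_force: 0.0
```

Run:
```python
from h import *
p=cam('wrist'); save(p,'w3.png'); s=readout.read_state(); print(s['t'],s['tool_pos'],s['tcp_rot'],s['joint_positions'])
net(p,['dust_cap','tail','socket','holster','holder_arm','latch_pad'])
t=cam('top');net(t,['dust_cap','tail','socket','holster','holder_arm','latch_pad'])
t=cam('side');net(t,['dust_cap','tail','socket','holster','latch_pad'])
```

```text
11.25 [ 0.4485 -0.1099  0.1632] [179.9991  -0.0152 177.9101] [-13.7691   5.5606 -27.3184  57.136   -0.0022 -11.6791]
dust_cap tip_of [([0.4614, 0.1007, -0.0039], 0.94), ([0.4151, -0.2534, 0.0006], 0.86)]
tail tip_of [([0.4339, -0.1198, 0.0172], 0.66), ([0.4614, 0.1012, 0.0001], 0.36)]
socket tip_of []
holster tip_of [([0.5426, -0.102, 0.0009], 0.94)]
holder_arm tip_of [([0.5527, -0.1027, 0.0051], 0.97)]
latch_pad tip_of [([0.4956, -0.1133, 0.0802], 0.88)]
dust_cap tip_of [([0.4642, 0.1001, -0.0007], 0.58)]
tail tip_of [([0.4347, -0.1224, 0.0146], 0.74), ([0.7385, 0.0072, -0.0027], 0.18)]
socket tip_of [([0.553, -0.1052, 0.0211], 0.72)]
holster tip_of [([0.5422, -0.11, -0.0021], 0.96)]
holder_arm tip_of [([0.55, -0.1105, 0.0017], 0.88), ([0.4541, 0.3593, 0.0002], 0.25)]
latch_pad tip_of [([0.4988, -0.1169, 0.0795], 0.53)]
dust_cap tip_of [([0.4128, -0.2452, 0.005], 0.72), ([0.4648, 0.0989, 0.003], 0.71)]
tail tip_of [([0.4342, -0.1237, 0.0155], 0.85)]
socket tip_of [([0.556, -0.1073, 0.0157], 0.96), ([0.4346, -0.1231, 0.0175], 0.26)]
holster tip_of [([0.5422, -0.1123, -0.0027], 0.63), ([0.5095, 0.2064, 0.0026], 0.54)]
latch_pad tip_of [([0.4982, -0.1162, 0.0794], 0.69)]
```

View pics/w3.png

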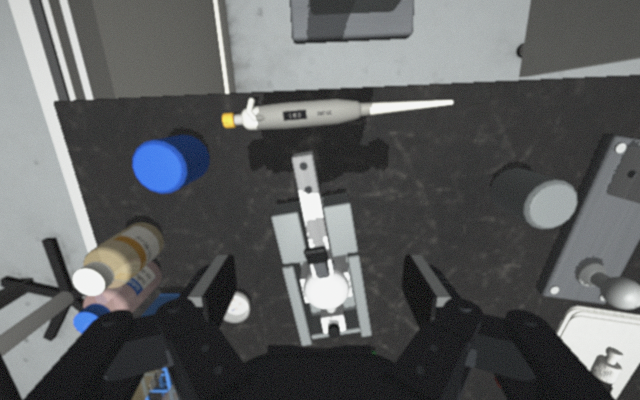

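The view shows the cap standing on the bench at (550,205), the bare ball at (620,285), and the bar's tail end at (302,155).

Run:
```python
from h import *
p=cam('wrist'); g=cv2.cvtColor(p['pixels'],cv2.COLOR_RGB2GRAY).astype(int)
for r in range(150,252,8):
    row=g[r,285:345]; d=np.diff(cv2.GaussianBlur(row.astype(np.uint8)[None],(3,1),0)[0].astype(int)); l=285.5+d.argmax(); 
    i=int(d.argmin())+285.5
    print(r,l,i,atz(p,(l,r),.03),atz(p,(i,r),.03))
```

```text
150 307.5 311.5 [ 0.4056 -0.1193  0.03  ] [ 0.4058 -0.1155  0.03  ]
158 291.5 312.5 [ 0.4124 -0.1349  0.03  ] [ 0.4134 -0.1149  0.03  ]
166 292.5 313.5 [ 0.4201 -0.1346  0.03  ] [ 0.4211 -0.1144  0.03  ]
174 294.5 315.5 [ 0.428  -0.1332  0.03  ] [ 0.429  -0.1129  0.03  ]
182 295.5 316.5 [ 0.436  -0.1328  0.03  ] [ 0.437  -0.1123  0.03  ]
190 297.5 303.5 [ 0.4442 -0.1315  0.03  ] [ 0.4445 -0.1255  0.03  ]
198 298.5 319.5 [ 0.4525 -0.1311  0.03  ] [ 0.4535 -0.1102  0.03  ]
206 300.5 321.5 [ 0.4609 -0.1296  0.03  ] [ 0.4619 -0.1086  0.03  ]
214 302.5 322.5 [ 0.4696 -0.1282  0.03  ] [ 0.4705 -0.1079  0.03  ]
222 303.5 299.5 [ 0.4783 -0.1277  0.03  ] [ 0.4781 -0.1318  0.03  ]
230 305.5 301.5 [ 0.4872 -0.1262  0.03  ] [ 0.487  -0.1304  0.03  ]
238 307.5 327.5 [ 0.4963 -0.1247  0.03  ] [ 0.4973 -0.1039  0.03  ]
246 308.5 328.5 [ 0.5055 -0.1242  0.03  ] [ 0.5065 -0.1032  0.03  ]
```

{"method": "move_arm", "body": {
  "moves": [
    {"translation": [-0.7,-0.6,-3],"delta_rot": [0,0,5],"fingers": 1},
    {"translation": [-1.45,-1.25,-6],"delta_rot": [0,0,9.2],"fingers": 1},
    {"translation": [-1.45,-1.25,-9.5],"delta_rot": [0,0,9.2],"fingers": 1},
    {"translation": [-1.45,-1.25,-12.5],"delta_rot": [0,0,9.2],"fingers": 1},
    {"translation": [-1.45,-1.25,-14.5],"delta_rot": [0,0,9.2],"fingers": 1},
    {"translation": [-1.45,-1.25,-15.5],"delta_rot": [0,0,9.2],"fingers": 0.3},
    {"translation": [-1.45,-1.25,-15.8],"delta_rot": [0,0,9.2],"fingers": -0.1},
    {"translation": [-1.45,-1.25,-15.9],"delta_rot": [0,0,9.2],"fingers": -0.3},
    {"translation": [-1.45,-1.25,-15.9],"delta_rot": [0,0,9.2],"fingers": -0.3},
    {"translation": [-1.45,-1.25,-15.9],"delta_rot": [0,0,9.2],"fingers": -0.3}
  ]
}}

```text
t: 13.25
tool_pos: [0.435, -0.1226, 0.0045]
tcp_rot: [-180.0, 0.1, -173.5]
ft_force: [-0.8, -0.1, 0.1]
opening: 0.0298
grip_force: 0.0
```

{"method": "move_arm", "body": {
  "moves": [
    {"translation": [0,0,0],"delta_rot": [0,0,0],"fingers": -1},
    {"translation": [0,0,0],"delta_rot": [0,0,0],"fingers": -1},
    {"translation": [0,0,0],"delta_rot": [0,0,0],"fingers": -1},
    {"translation": [0,0,0],"delta_rot": [0,0,0],"fingers": -1},
    {"translation": [0,0,0],"delta_rot": [0,0,0],"fingers": -1},
    {"translation": [0,0,0],"delta_rot": [0,0,0],"fingers": -1},
    {"translation": [0,0,0],"delta_rot": [0,0,0],"fingers": -1},
    {"translation": [0,0,0],"delta_rot": [0,0,0],"fingers": -1},
    {"translation": [0,0,0],"delta_rot": [0,0,0],"fingers": -1},
    {"translation": [0,0,0],"delta_rot": [0,0,0],"fingers": -1}
  ],
  "newtons": 110
}}

```text
t: 14.25
tool_pos: [0.4349, -0.1224, 0.0046]
tcp_rot: [-180.0, 0.1, -173.5]
ft_force: [-1.8, 0.6, 7.1]
opening: 0.0182
grip_force: 107.0
```

{"method": "move_arm", "body": {
  "moves": [
    {"translation": [0,0,0.5],"delta_rot": [0,0,0],"fingers": -1},
    {"translation": [0,0,1],"delta_rot": [0,0,0],"fingers": -1},
    {"translation": [0,0,1.7],"delta_rot": [0,0,0],"fingers": -1},
    {"translation": [0,0,2.4],"delta_rot": [0,0,0],"fingers": -1},
    {"translation": [0,0,3.1],"delta_rot": [0,0,0],"fingers": -1},
    {"translation": [0,0,4],"delta_rot": [0,0,0],"fingers": -1},
    {"translation": [0,0,5],"delta_rot": [0,0,0],"fingers": -1},
    {"translation": [0,0,6],"delta_rot": [0,0,0],"fingers": -1},
    {"translation": [0,0,7.5],"delta_rot": [0,0,0],"fingers": -1},
    {"translation": [0,0,9],"delta_rot": [0,0,0],"fingers": -1}
  ]
}}

```text
t: 15.25
tool_pos: [0.4339, -0.1223, 0.0946]
tcp_rot: [180.0, -0.0, -173.5]
ft_force: [0.4, -0.3, -1.5]
opening: 0.0181
grip_force: 107.3
```

Run:
```python
from h import *
s=readout.read_state(); print(s['tool_pos'],s['ft_force'],s['ft_torque'],s['opening'])
for n in('side','top','wrist'):
    p=cam(n); save(p,n+'4.png'); net(p,['tail','socket','latch_pad','holder_arm'])
    if n=='side': cv2.imwrite('pics/side4c.png',cv2.resize(p['pixels'][150:300,150:350,::-1],None,fx=3,fy=3))
```

```text
[ 0.4339 -0.1223  0.0946] [ 0.3996 -0.2766 -1.466 ] [-0.0268  0.108   0.003 ] 0.0180834829472274
tail tip_of [([0.4358, -0.1267, 0.1061], 0.65)]
socket tip_of [([0.554, -0.108, 0.1082], 0.61)]
latch_pad tip_of [([0.4947, -0.1168, 0.1713], 0.56)]
holder_arm tip_of [([0.5538, -0.1085, 0.0913], 0.82)]
tail tip_of [([0.676, -0.1078, 0.0012], 0.61)]
socket tip_of [([0.5538, -0.1061, 0.1085], 0.6)]
latch_pad tip_of [([0.4988, -0.1136, 0.1684], 0.65), ([0.5612, 0.1978, 0.0581], 0.17)]
holder_arm tip_of [([0.5534, -0.1081, 0.0922], 0.63)]
tail tip_of [([0.4317, -0.1188, 0.1047], 0.78), ([0.3737, -0.088, 0.0008], 0.21)]
socket tip_of []
latch_pad tip_of []
holder_arm tip_of []
```

View pics/side4c.png

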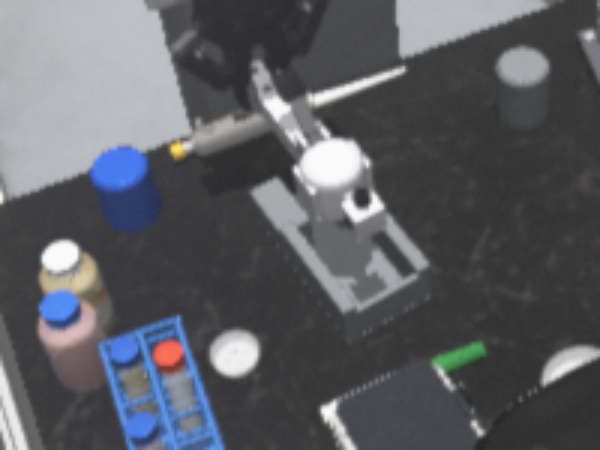

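The arm hangs level and free above the holster, with the head at crop (335,165). Next I'll move it aside to the clear bench.

{"method": "move_arm", "body": {
  "moves": [
    {"translation": [0,2,0],"delta_rot": [0,0,0],"fingers": -1},
    {"translation": [0,5,0],"delta_rot": [0,0,0],"fingers": -1},
    {"translation": [0,8.5,0],"delta_rot": [0,0,0],"fingers": -1},
    {"translation": [0,11.5,0],"delta_rot": [0,0,0],"fingers": -1},
    {"translation": [0,12,-2],"delta_rot": [0,0,0],"fingers": -1},
    {"translation": [0,12,-4],"delta_rot": [0,0,0],"fingers": -1},
    {"translation": [0,12,-6],"delta_rot": [0,0,0],"fingers": -1},
    {"translation": [0,12,-7.5],"delta_rot": [0,0,0],"fingers": -1},
    {"translation": [0,12,-8.3],"delta_rot": [0,0,0],"fingers": -1},
    {"translation": [0,12,-8.8],"delta_rot": [0,0,0],"fingers": -1}
  ]
}}

```text
t: 17.0
tool_pos: [0.4338, -0.0024, 0.0051]
tcp_rot: [180.0, -0.1, -173.5]
ft_force: [-0.1, -0.2, -2.5]
opening: 0.0181
grip_force: 107.7
```

{"method": "move_arm", "body": {
  "moves": [
    {"translation": [0,0,-0.2],"delta_rot": [0,0,0],"fingers": -1},
    {"translation": [0,0,-0.3],"delta_rot": [0,0,0],"fingers": -1},
    {"translation": [0,0,-0.4],"delta_rot": [0,0,0],"fingers": -1},
    {"translation": [0,0,-0.5],"delta_rot": [0,0,0],"fingers": -1},
    {"translation": [0,0,-0.5],"delta_rot": [0,0,0],"fingers": -1},
    {"translation": [0,0,-0.5],"delta_rot": [0,0,0],"fingers": -1},
    {"translation": [0,0,-0.5],"delta_rot": [0,0,0],"fingers": -1},
    {"translation": [0,0,-0.5],"delta_rot": [0,0,0],"fingers": -1},
    {"translation": [0,0,-0.5],"delta_rot": [0,0,0],"fingers": -1},
    {"translation": [0,0,-0.5],"delta_rot": [0,0,0],"fingers": -1}
  ]
}}

```text
t: 18.0
tool_pos: [0.4345, -0.0024, 0.0008]
tcp_rot: [-180.0, 0.0, -173.5]
ft_force: [0.8, -0.4, -0.0]
opening: 0.0184
grip_force: 107.9
```

{"method": "move_arm", "body": {
  "moves": [
    {"translation": [0,0,0],"delta_rot": [0,0,0],"fingers": -0.4},
    {"translation": [0,0,0],"delta_rot": [0,0,0],"fingers": 0},
    {"translation": [0,0,0.1],"delta_rot": [0,0,0],"fingers": 0.3},
    {"translation": [0,0,0.1],"delta_rot": [0,0,0],"fingers": 0.3},
    {"translation": [0,0,2],"delta_rot": [0,0,0],"fingers": 0.3},
    {"translation": [0,0,5],"delta_rot": [0,0,0],"fingers": 0.3},
    {"translation": [0,0,9],"delta_rot": [0,0,0],"fingers": 1},
    {"translation": [1,0,13],"delta_rot": [0,0,0],"fingers": 1},
    {"translation": [5,0.5,16],"delta_rot": [0,0,0],"fingers": 1},
    {"translation": [9,1,17],"delta_rot": [0,0,0],"fingers": 1}
  ]
}}

```text
t: 19.0
tool_pos: [0.5267, 0.0077, 0.1747]
tcp_rot: [-180.0, 0.3, -173.6]
ft_force: [1.1, 0.1, 0.4]
opening: 0.0855
grip_force: 0.0
```

{"method": "move_arm", "body": {
  "moves": [
    {"translation": [3,0.5,0],"delta_rot": [0,0,0],"fingers": 1},
    {"translation": [7,1,0],"delta_rot": [0,0,0],"fingers": 1},
    {"translation": [11,1.5,0],"delta_rot": [0,0,0],"fingers": 1},
    {"translation": [11,1.5,0],"delta_rot": [0,0,0],"fingers": 1},
    {"translation": [11,1.5,0],"delta_rot": [0,0,0],"fingers": 1},
    {"translation": [11,1.5,0],"delta_rot": [0,0,0],"fingers": 1},
    {"translation": [11,1.5,0],"delta_rot": [0,0,0],"fingers": 1},
    {"translation": [11,1.5,0],"delta_rot": [0,0,0],"fingers": 1},
    {"translation": [11,1.5,0],"delta_rot": [0,0,0],"fingers": 1},
    {"translation": [11,1.5,0],"delta_rot": [0,0,0],"fingers": 1}
  ]
}}

```text
t: 20.0
tool_pos: [0.6339, 0.0226, 0.171]
tcp_rot: [-180.0, -0.0, -173.5]
ft_force: [-0.7, 0.4, -0.6]
opening: 0.0853
grip_force: 0.0
```

Run:
```python
from h import *
p=cam('wrist'); save(p,'w5.png'); s=readout.read_state(); print(s['t'],s['tool_pos'],s['tcp_rot'],s['joint_positions'])
L=['tail','socket','holder_arm','latch_pad','ball','stand','dust_cap']
net(p,L)
for n in('top','side'):
    t=cam(n);net(t,L)
```

```text
20.05 [0.6339 0.0226 0.1709] [ 179.9976   -0.017  -173.5489] [ 2.0389 23.2561 -3.1414 63.6196  0.0011 -4.4122]
tail tip_of []
socket tip_of [([0.5522, 0.012, 0.0177], 0.85), ([0.5529, 0.0176, 0.0012], 0.42)]
holder_arm tip_of [([0.5506, 0.0164, 0.0015], 0.65)]
latch_pad tip_of [([0.4969, 0.0059, 0.0764], 0.67), ([0.5051, 0.2029, -0.0014], 0.65)]
ball tip_of [([0.5603, 0.1938, 0.0525], 0.68)]
stand tip_of [([0.5051, 0.2026, -0.0048], 0.56)]
dust_cap tip_of [([0.4597, 0.0992, -0.0021], 0.84)]
tail tip_of []
socket tip_of [([0.4528, 0.3578, 0.0011], 0.4)]
holder_arm tip_of []
latch_pad tip_of []
ball tip_of [([0.5588, 0.1997, 0.0569], 0.7), ([0.5085, 0.2102, 0.0057], 0.55)]
stand tip_of [([0.5051, 0.2094, 0.0049], 0.93)]
dust_cap tip_of []
tail tip_of [([0.4311, -0.0018, 0.0118], 0.86)]
socket tip_of [([0.5533, 0.0122, 0.0143], 0.75)]
holder_arm tip_of [([0.5598, 0.1992, 0.0516], 0.71), ([0.5554, 0.0093, -0.0042], 0.67)]
latch_pad tip_of [([0.4968, 0.0056, 0.0773], 0.48)]
ball tip_of [([0.4635, 0.0985, 0.0013], 0.72), ([0.5594, 0.1965, 0.0532], 0.68)]
stand tip_of [([0.5082, 0.2072, 0.0005], 0.66)]
dust_cap tip_of [([0.4139, -0.2455, 0.0075], 0.85), ([0.7467, 0.0037, 0.0006], 0.72)]
```

View pics/w5.png

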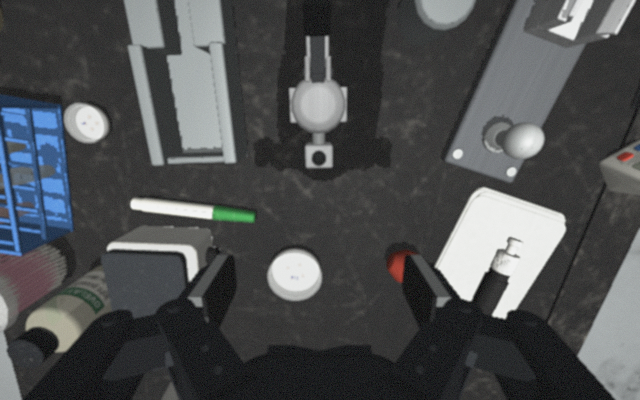

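Arm lies flat at (319,105), bare ball at (523,140), cap at (445,5). I moved too far in +x, without harm. Now measure the ball and go back over the head.

```bash
cat >> h.py <<'E'
def circ(p,X,rr,r=40,thr=None):
    u=proj(p,X).astype(int); x0,y0=max(u[0]-r,0),max(u[1]-r,0)
    g=cv2.cvtColor(p['pixels'],cv2.COLOR_RGB2GRAY)[y0:y0+2*r,x0:x0+2*r]; g=cv2.resize(g,None,fx=4,fy=4,interpolation=cv2.INTER_CUBIC)
    c=cv2.HoughCircles(cv2.GaussianBlur(g,(5,5),0),cv2.HOUGH_GRADIENT,1.5,30,param1=100,param2=15,minRadius=int(rr*4*.85),maxRadius=int(rr*4*1.15))
    return [] if c is None else [(round(a/4+x0-.375,1),round(b/4+y0-.375,1),round(q/4,1)) for a,b,q in c[0][:3]]
def rad(p,X,R):
    c=p['Rw']@np.array(X)+p['tw']; return np.array(p['mtx'])[0,0]*R/c[2]
E
python3 - <<'E'
from h import *
B=(.56,.196,.052)
P={n:cam(n) for n in('wrist','top','side')}
for n,p in P.items():
    r=rad(p,B,.016); print(n,proj(p,B),r)
    for c in circ(p,B,r): print(c,atz(p,c[:2],.052))
p=P['wrist']; cv2.imwrite('pics/ball5.png',cv2.resize(p['pixels'][100:190,430:570,::-1],None,fx=5,fy=5,interpolation=cv2.INTER_CUBIC))
H=(.553,.0125,.036); r=rad(p,H,.02); print('head',proj(p,H),circ(p,H,r*1.2))
E
```

```text
wrist [523.1796 138.8979] 18.04070055330408
(np.float64(524.4), np.float64(136.8), np.float32(19.9)) [0.5581 0.1965 0.052 ]
top [260.3196 192.4486] 6.642515405474761
(np.float64(260.3), np.float64(190.8), np.float32(5.9)) [0.564  0.1965 0.052 ]
(np.float64(261.8), np.float64(167.9), np.float32(6.0)) [0.6212 0.1987 0.052 ]
(np.float64(228.4), np.float64(157.8), np.float32(7.3)) [0.6407 0.2829 0.052 ]
side [374.0938 185.3469] 6.198959937151743
(np.float64(373.6), np.float64(192.8), np.float32(5.8)) [0.5814 0.1814 0.052 ]
(np.float64(375.8), np.float64(216.8), np.float32(6.0)) [0.6507 0.1454 0.052 ]
(np.float64(388.2), np.float64(206.7), np.float32(5.6)) [0.6375 0.1895 0.052 ]
head [318.4843 106.4055] [(np.float64(317.2), np.float64(105.2), np.float32(29.6)), (np.float64(317.6), np.float64(93.6), np.float32(29.6)), (np.float64(318.7), np.float64(115.7), np.float32(29.6))]
```

{"method": "move_arm", "body": {
  "moves": [
    {"translation": [-3,-0.4,-1],"delta_rot": [0,0,0],"fingers": 1},
    {"translation": [-6.5,-0.9,-2],"delta_rot": [0,0,0],"fingers": 1},
    {"translation": [-7.9,-1,-4],"delta_rot": [0,0,0],"fingers": 1},
    {"translation": [-7.9,-1,-7],"delta_rot": [0,0,0],"fingers": 1},
    {"translation": [-7.9,-1,-10],"delta_rot": [0,0,0],"fingers": 1},
    {"translation": [-7.9,-1,-12.5],"delta_rot": [0,0,0],"fingers": 1},
    {"translation": [-7.9,-1,-14.5],"delta_rot": [0,0,0],"fingers": 1},
    {"translation": [-7.9,-1,-16],"delta_rot": [0,0,0],"fingers": 1},
    {"translation": [-7.9,-1,-16.8],"delta_rot": [0,0,0],"fingers": 1},
    {"translation": [-7.9,-1,-16.8],"delta_rot": [0,0,0],"fingers": 1}
  ]
}}

```text
t: 22.35
tool_pos: [0.5542, 0.0126, 0.0016]
tcp_rot: [180.0, -0.1, -173.5]
ft_force: [0.4, 0.7, 0.1]
opening: 0.0854
grip_force: 0.0
```

{"method": "move_arm", "body": {
  "moves": [
    {"translation": [0,0,0],"delta_rot": [0,0,0],"fingers": 0.5},
    {"translation": [0,0,0],"delta_rot": [0,0,0],"fingers": 0.3},
    {"translation": [0,0,0],"delta_rot": [0,0,0],"fingers": 0},
    {"translation": [0,0,0],"delta_rot": [0,0,0],"fingers": -1},
    {"translation": [0,0,0],"delta_rot": [0,0,0],"fingers": -1},
    {"translation": [0,0,0],"delta_rot": [0,0,0],"fingers": -1},
    {"translation": [0,0,0],"delta_rot": [0,0,0],"fingers": -1},
    {"translation": [0,0,0],"delta_rot": [0,0,0],"fingers": -1},
    {"translation": [0,0,0],"delta_rot": [0,0,0],"fingers": -1},
    {"translation": [0,0,0],"delta_rot": [0,0,0],"fingers": -1}
  ],
  "newtons": 60
}}

```text
t: 23.35
tool_pos: [0.5562, 0.0127, 0.0039]
tcp_rot: [-180.0, 0.1, -173.5]
ft_force: [-1.0, 0.5, 6.3]
opening: 0.0512
grip_force: 63.5
```

{"method": "move_arm", "body": {
  "moves": [
    {"translation": [0,0,1],"delta_rot": [0,0,0],"fingers": -1},
    {"translation": [0,0,3],"delta_rot": [0,0,0],"fingers": -1},
    {"translation": [0,0,6],"delta_rot": [0,0,0],"fingers": -1},
    {"translation": [0,0,9],"delta_rot": [0,0,0],"fingers": -1},
    {"translation": [0,0,12],"delta_rot": [0,0,0],"fingers": -1},
    {"translation": [0,3,12],"delta_rot": [0,0,-4],"fingers": -1},
    {"translation": [0,6,12],"delta_rot": [0,0,-8],"fingers": -1},
    {"translation": [0,10,12],"delta_rot": [0,0,-12],"fingers": -1},
    {"translation": [0,14,12],"delta_rot": [0,0,-16],"fingers": -1},
    {"translation": [0,16,12],"delta_rot": [0,0,-19],"fingers": -1}
  ]
}}

```text
t: 24.35
tool_pos: [0.5547, 0.1754, 0.1231]
tcp_rot: [179.9, -0.0, 167.4]
ft_force: [-0.4, -0.3, -1.3]
opening: 0.0511
grip_force: 63.1
```

Run:
```python
from h import *
s=readout.read_state(); print(s['tool_pos'],s['tcp_rot'],s['ft_force'],s['opening'])
p=cam('wrist'); save(p,'w6.png'); net(p,['tail','latch_pad','stand','holder_arm','dust_cap'])
K=p['mtx'];TC=np.array(p['tool_from_camera'])
for n in('top','side'): q=cam(n);net(q,['socket','holder_arm','latch_pad','ball','stand'])
def fake(f,pos,rpy):
    im=cv2.imread('pics/'+f)[:,:,::-1]; T=np.eye(4);T[:3,:3]=Ro.from_euler('xyz',rpy,degrees=True).as_matrix();T[:3,3]=pos
    W=np.linalg.inv(T@TC); return dict(pixels=im,mtx=K,Rw=W[:3,:3],tw=W[:3,3])
def bolt(p,uv):
    x,y=uv; g=cv2.cvtColor(p['pixels'],cv2.COLOR_RGB2GRAY)[y-8:y+9,x-8:x+9].astype(float); w=np.clip(g-150,0,None); Y,X=np.mgrid[-8:9,-8:9]
    return (x+(w*X).sum()/w.sum(), y+(w*Y).sum()/w.sum())
for f,pos,rpy,bs in(('w2.png',[.5615,.1943,.1916],[179.991,-.034,77.157],[(193,157),(344,153),(345,205)]),('w5.png',[.6339,.0226,.1709],[180,0,-173.549],[(457,155),(511,172)])):
    q=fake(f,pos,rpy)
    for b in bs: u=bolt(q,b); print(f,np.round(u,1),atz(q,u,.015))
```

```text
[0.5547 0.1754 0.1231] [179.9401  -0.0347 167.4341] [-0.4034 -0.2855 -1.2862] 0.05109960110134523
tail tip_of [([0.548, 0.1787, 0.12], 0.4)]
latch_pad tip_of [([0.4974, 0.1881, 0.195], 0.87), ([0.4509, 0.3616, 0.0017], 0.54)]
stand tip_of [([0.5059, 0.2055, -0.0048], 0.66), ([0.4951, 0.1896, 0.1991], 0.46)]
holder_arm tip_of [([0.5505, 0.1775, 0.1189], 0.91)]
dust_cap tip_of [([0.4594, 0.103, -0.0011], 0.95)]
socket tip_of []
holder_arm tip_of []
latch_pad tip_of []
ball tip_of []
stand tip_of [([0.7218, 0.1388, -0.0032], 0.35)]
socket tip_of [([0.5565, 0.171, 0.1335], 0.92), ([0.5696, 0.3616, -0.0002], 0.35)]
holder_arm tip_of [([0.5522, 0.171, 0.1184], 0.79), ([0.5702, 0.3633, -0.0021], 0.49)]
latch_pad tip_of [([0.4598, 0.3622, -0.0025], 0.15)]
ball tip_of [([0.5602, 0.1969, 0.0525], 0.59)]
stand tip_of [([0.509, 0.2072, 0.0002], 0.97), ([0.7202, 0.1452, -0.0028], 0.66)]
w2.png [192.1 156.4] [0.4309 0.2545 0.015 ]
w2.png [343.3 151.8] [0.5947 0.2223 0.015 ]
w2.png [344.1 205.4] [0.5833 0.1612 0.015 ]
w5.png [457.3 153.5] [0.5826 0.1595 0.015 ]
w5.png [511.1 171.4] [0.5946 0.2203 0.015 ]
```

View pics/w6.png

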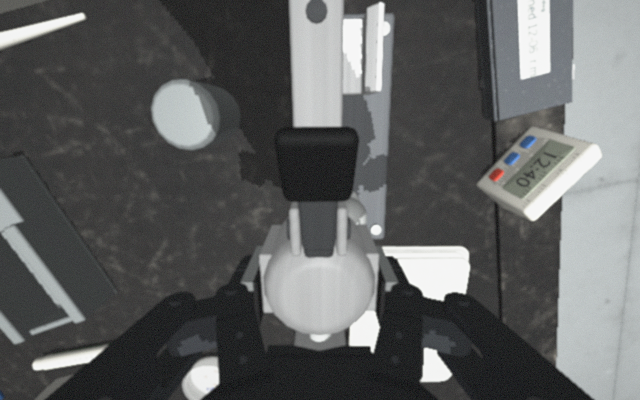

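The view shows the bar straight along the tool axis and the saddle at (365,40). The dome is at (319,285) and the cap at (185,112). From the bolts, the stand yaw is -11.1° and the ball is at about (0.5615, 0.1963). I'll go over the ball and low.

{"method": "move_arm", "body": {
  "moves": [
    {"translation": [0.5,1,0],"delta_rot": [0,0,0.7],"fingers": -1},
    {"translation": [0.97,2.03,0],"delta_rot": [0,0,1.5],"fingers": -1},
    {"translation": [0.97,2.03,-1.5],"delta_rot": [0,0,1.5],"fingers": -1},
    {"translation": [0.97,2.03,-3],"delta_rot": [0,0,1.5],"fingers": -1},
    {"translation": [0.97,2.03,-4],"delta_rot": [0,0,1.5],"fingers": -1},
    {"translation": [0.97,2.03,-4.5],"delta_rot": [0,0,1.5],"fingers": -1},
    {"translation": [0.97,2.03,-4.5],"delta_rot": [0,0,1.5],"fingers": -1},
    {"translation": [0.97,2.03,-4.5],"delta_rot": [0,0,1.5],"fingers": -1},
    {"translation": [0.97,2.03,-4.5],"delta_rot": [0,0,1.5],"fingers": -1},
    {"translation": [0.97,2.03,-4.5],"delta_rot": [0,0,1.5],"fingers": -1}
  ]
}}

```text
t: 26.25
tool_pos: [0.5652, 0.1931, 0.0783]
tcp_rot: [180.0, 0.0, 169.0]
ft_force: [-0.2, 0.9, -2.6]
opening: 0.0512
grip_force: 63.3
```

Run:
```python
from h import *
s=readout.read_state(); print(s['tool_pos'],s['tcp_rot'],s['ft_force'],s['opening'])
p=cam('wrist'); cv2.imwrite('pics/w7.png',cv2.resize(p['pixels'][0:260,200:440,::-1],None,fx=2.3,fy=2.3,interpolation=cv2.INTER_CUBIC))
for n in('side','wrist'): q=cam(n);net(q,['socket','holder_arm','latch_pad','ball','stand'])
```

```text
[0.5652 0.1931 0.0783] [179.9617   0.02   168.9502] [-0.1934  0.9329 -2.585 ] 0.05117146197067201
socket tip_of [([0.5627, 0.1916, 0.0857], 0.56)]
holder_arm tip_of [([0.5607, 0.1923, 0.0709], 0.89), ([0.57, 0.359, -0.0025], 0.18)]
latch_pad tip_of [([0.4641, 0.0985, -0.0021], 0.16)]
ball tip_of [([0.5594, 0.1997, 0.0524], 0.86), ([0.5954, -0.22, -0.0034], 0.26)]
stand tip_of [([0.5117, 0.2068, 0.0006], 0.84)]
socket tip_of [([0.5631, 0.1933, 0.0905], 0.66)]
holder_arm tip_of [([0.5611, 0.1952, 0.0733], 0.55)]
latch_pad tip_of [([0.505, 0.2061, 0.1496], 0.92)]
ball tip_of []
stand tip_of []
```

View pics/w7.png

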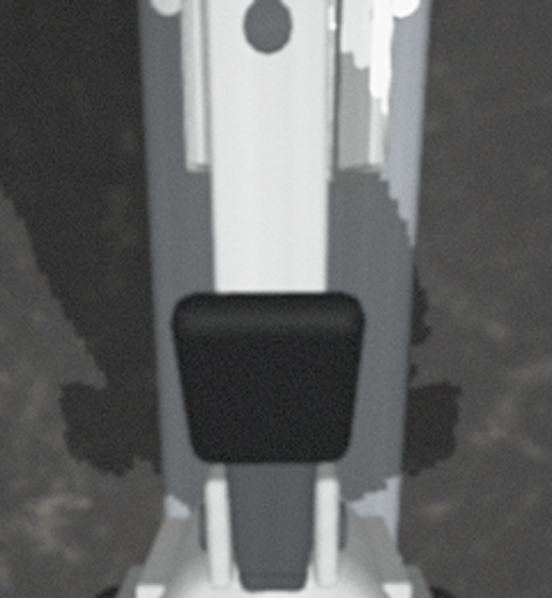

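The bar, centred at crop column 269, sits about 3 mm left of the saddle and plate centreline at 282–286. I'll correct by +3 mm along tool y and descend partly.

{"method": "move_arm", "body": {
  "moves": [
    {"translation": [-0.05,0.29,0],"delta_rot": [0,0,0],"fingers": -1},
    {"translation": [-0.05,0.29,0],"delta_rot": [0,0,0],"fingers": -1},
    {"translation": [-0.05,0.29,0],"delta_rot": [0,0,0],"fingers": -1},
    {"translation": [-0.05,0.29,-0.3],"delta_rot": [0,0,0],"fingers": -1},
    {"translation": [-0.05,0.29,-0.5],"delta_rot": [0,0,0],"fingers": -1},
    {"translation": [-0.05,0.29,-0.7],"delta_rot": [0,0,0],"fingers": -1},
    {"translation": [-0.05,0.29,-0.9],"delta_rot": [0,0,0],"fingers": -1},
    {"translation": [-0.05,0.29,-1.0],"delta_rot": [0,0,0],"fingers": -1},
    {"translation": [-0.05,0.29,-1.1],"delta_rot": [0,0,0],"fingers": -1},
    {"translation": [-0.05,0.29,-1.2],"delta_rot": [0,0,0],"fingers": -1}
  ]
}}

```text
t: 27.9
tool_pos: [0.5643, 0.1958, 0.0655]
tcp_rot: [180.0, -0.0, 169.0]
ft_force: [-0.8, -0.2, -1.9]
opening: 0.0508
grip_force: 63.3
```

{"method": "move_arm", "body": {
  "moves": [
    {"translation": [0,0,-0.2],"delta_rot": [0,0,0],"fingers": -1},
    {"translation": [0,0,-0.4],"delta_rot": [0,0,0],"fingers": -1},
    {"translation": [0,0,-0.6],"delta_rot": [0,0,0],"fingers": -1},
    {"translation": [0,0,-0.8],"delta_rot": [0,0,0],"fingers": -1},
    {"translation": [0,0,-0.9],"delta_rot": [0,0,0],"fingers": -1},
    {"translation": [0,0,-1],"delta_rot": [0,0,0],"fingers": -1},
    {"translation": [0,0,-1.1],"delta_rot": [0,0,0],"fingers": -1},
    {"translation": [0,0,-1.2],"delta_rot": [0,0,0],"fingers": -1},
    {"translation": [0,0,-1.3],"delta_rot": [0,0,0],"fingers": -1},
    {"translation": [0,0,-1.3],"delta_rot": [0,0,0],"fingers": -1}
  ]
}}

```text
t: 28.9
tool_pos: [0.5649, 0.1958, 0.0527]
tcp_rot: [180.0, 0.0, 168.9]
ft_force: [4.6, -1.0, -1.2]
opening: 0.0511
grip_force: 63.3
```

{"method": "move_arm", "body": {
  "moves": [
    {"translation": [0.1,0,0],"delta_rot": [0,0,0],"fingers": -1},
    {"translation": [0.1,0,-0.2],"delta_rot": [0,0,0],"fingers": -1},
    {"translation": [0.1,0,-0.4],"delta_rot": [0,0,0],"fingers": -1},
    {"translation": [0.1,0,-0.6],"delta_rot": [0,0,0],"fingers": -1},
    {"translation": [0.1,0,-0.8],"delta_rot": [0,0,0],"fingers": -1},
    {"translation": [0.1,0,-0.9],"delta_rot": [0,0,0],"fingers": -1},
    {"translation": [0.1,0,-1],"delta_rot": [0,0,0],"fingers": -1},
    {"translation": [0.1,0,-1.1],"delta_rot": [0,0,0],"fingers": -1},
    {"translation": [0.1,0,-1.2],"delta_rot": [0,0,0],"fingers": -1},
    {"translation": [0.1,0,-1.2],"delta_rot": [0,0,0],"fingers": -1}
  ]
}}

```text
t: 29.9
tool_pos: [0.565, 0.1958, 0.0403]
tcp_rot: [-180.0, -0.1, 169.0]
ft_force: [0.2, -0.0, -2.7]
opening: 0.0511
grip_force: 63.3
```

Lateral force is now zero. Lower the last 2–3 mm.

{"method": "move_arm", "body": {
  "moves": [
    {"translation": [0,0,-0.05],"delta_rot": [0,0,0],"fingers": -1},
    {"translation": [0,0,-0.1],"delta_rot": [0,0,0],"fingers": -1},
    {"translation": [0,0,-0.15],"delta_rot": [0,0,0],"fingers": -1},
    {"translation": [0,0,-0.2],"delta_rot": [0,0,0],"fingers": -1},
    {"translation": [0,0,-0.25],"delta_rot": [0,0,0],"fingers": -1},
    {"translation": [0,0,-0.3],"delta_rot": [0,0,0],"fingers": -1},
    {"translation": [0,0,-0.3],"delta_rot": [0,0,0],"fingers": -1},
    {"translation": [0,0,-0.3],"delta_rot": [0,0,0],"fingers": -1},
    {"translation": [0,0,-0.3],"delta_rot": [0,0,0],"fingers": -1},
    {"translation": [0,0,-0.3],"delta_rot": [0,0,0],"fingers": -1}
  ]
}}

```text
t: 30.9
tool_pos: [0.5652, 0.1958, 0.0377]
tcp_rot: [180.0, -0.0, 169.0]
ft_force: [-1.7, 0.7, 1.4]
opening: 0.0511
grip_force: 63.7
```

{"method": "move_arm", "body": {
  "moves": [
    {"translation": [0,0,0],"delta_rot": [0,0,0],"fingers": 0.3},
    {"translation": [0,0,0],"delta_rot": [0,0,0],"fingers": 0.6},
    {"translation": [0,0,0],"delta_rot": [0,0,0],"fingers": 1},
    {"translation": [0,0,0],"delta_rot": [0,0,0],"fingers": 1},
    {"translation": [0,0,0.5],"delta_rot": [0,0,0],"fingers": 1},
    {"translation": [0,0,2],"delta_rot": [0,0,0],"fingers": 1},
    {"translation": [0,0,5],"delta_rot": [0,0,0],"fingers": 1},
    {"translation": [0,0,9],"delta_rot": [0,0,0],"fingers": 1},
    {"translation": [0,0,12],"delta_rot": [0,0,0],"fingers": 0},
    {"translation": [0,0,14],"delta_rot": [0,0,0],"fingers": -1}
  ]
}}

```text
t: 31.9
tool_pos: [0.5664, 0.1962, 0.1809]
tcp_rot: [179.9, 0.1, 169.0]
ft_force: [-0.1, 0.2, -0.5]
opening: 0.059
grip_force: 0.0
```

Run:
```python
from h import *
s=readout.read_state(); print(s['tool_pos'],s['tcp_rot'],s['ft_force'],s['opening'])
for n in('wrist','side','top'):
    q=cam(n);net(q,['tail','socket','holder_arm','latch_pad','dust_cap','stand'])
    if n=='wrist': save(q,'w8.png')
```

```text
[0.5664 0.1962 0.1809] [179.8923   0.1418 168.9563] [-0.0594  0.1758 -0.5231] 0.05899630530565632
tail tip_of [([0.445, 0.222, 0.047], 0.86)]
socket tip_of [([0.5591, 0.1969, 0.0509], 0.83), ([0.4465, 0.2194, 0.0485], 0.17)]
holder_arm tip_of [([0.5615, 0.1956, 0.0349], 0.71)]
latch_pad tip_of [([0.5057, 0.211, 0.109], 0.76)]
dust_cap tip_of [([0.4584, 0.1018, -0.0028], 0.74)]
stand tip_of [([0.507, 0.2051, -0.0034], 0.55)]
tail tip_of [([0.4447, 0.215, 0.0443], 0.93)]
socket tip_of [([0.5617, 0.1947, 0.0484], 0.71)]
holder_arm tip_of []
latch_pad tip_of [([0.5638, 0.1956, 0.0472], 0.66), ([0.5015, 0.2034, 0.1118], 0.54)]
dust_cap tip_of [([0.4639, 0.0973, -0.0007], 0.57), ([0.4154, -0.2487, 0.0065], 0.56)]
stand tip_of []
tail tip_of [([0.7421, 0.006, -0.0021], 0.44)]
socket tip_of [([0.559, 0.1954, 0.0348], 0.49), ([0.562, 0.1971, 0.051], 0.45)]
holder_arm tip_of [([0.5615, 0.1935, 0.0332], 0.73)]
latch_pad tip_of []
dust_cap tip_of [([0.4614, 0.0967, -0.0016], 0.9), ([0.411, -0.2464, 0.0024], 0.75)]
stand tip_of [([0.5072, 0.2129, 0.0033], 0.55)]
```

View pics/w8.png

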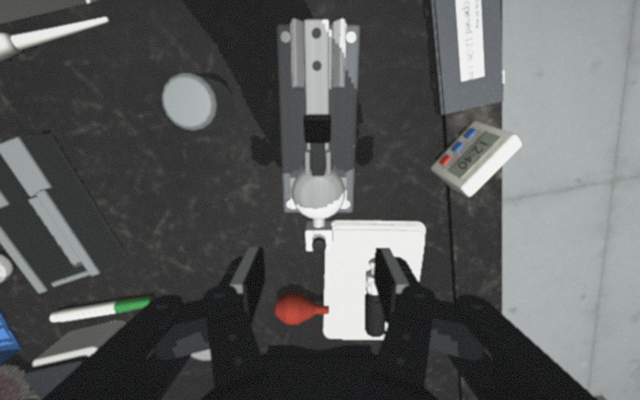

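Seated: the bar lies in the saddle at (317,70), the dome at (318,190), and the cap stands at (188,102). The raised black pad is at (316,127). Next is pressing the latch with shut fingers.

{"method": "move_arm", "body": {
  "moves": [
    {"translation": [-2,0.4,0],"delta_rot": [0,0,0],"fingers": -1},
    {"translation": [-4.5,0.8,0],"delta_rot": [0,0,0],"fingers": -1},
    {"translation": [-6.3,1.15,0],"delta_rot": [0,0,0],"fingers": -1},
    {"translation": [-6.3,1.15,-1],"delta_rot": [0,0,0],"fingers": -1},
    {"translation": [-6.3,1.15,-3],"delta_rot": [0,0,0],"fingers": -1},
    {"translation": [-6.3,1.15,-4.5],"delta_rot": [0,0,0],"fingers": -1},
    {"translation": [-6.3,1.15,-5.4],"delta_rot": [0,0,0],"fingers": -1},
    {"translation": [-6.3,1.15,-5.4],"delta_rot": [0,0,0],"fingers": -1},
    {"translation": [-6.3,1.15,-5.4],"delta_rot": [0,0,0],"fingers": -1},
    {"translation": [-6.3,1.15,-5.4],"delta_rot": [0,0,0],"fingers": -1}
  ]
}}

```text
t: 33.95
tool_pos: [0.503, 0.2075, 0.1243]
tcp_rot: [180.0, 0.0, 168.9]
ft_force: [0.4, -0.4, 0.3]
opening: -0.0003
grip_force: 0.0
```

{"method": "move_arm", "body": {
  "moves": [
    {"translation": [0.1,0,-0.8],"delta_rot": [0,0,0],"fingers": -1},
    {"translation": [0.2,0,-1.4],"delta_rot": [0,0,0],"fingers": -1},
    {"translation": [-0.1,0.05,-1.7],"delta_rot": [0,0,0],"fingers": -1},
    {"translation": [-0.4,0.1,-2.1],"delta_rot": [0,0,0],"fingers": -1},
    {"translation": [-0.7,0.15,-2.5],"delta_rot": [0,0,0],"fingers": -1},
    {"translation": [-1,0.2,-2.9],"delta_rot": [0,0,0],"fingers": -1},
    {"translation": [-1.2,0.25,-3.3],"delta_rot": [0,0,0],"fingers": -1},
    {"translation": [-1.3,0.3,-3.6],"delta_rot": [0,0,0],"fingers": -1},
    {"translation": [-1.4,0.3,-3.8],"delta_rot": [0,0,0],"fingers": -1},
    {"translation": [-1.4,0.3,-3.9],"delta_rot": [0,0,0],"fingers": -1}
  ]
}}

```text
t: 34.95
tool_pos: [0.4878, 0.2104, 0.0845]
tcp_rot: [180.0, -0.1, 169.0]
ft_force: [-0.4, -1.2, 9.5]
opening: 0.0001
grip_force: 4.7
```

{"method": "move_arm", "body": {
  "moves": [
    {"translation": [0,0,0],"delta_rot": [0,0,0],"fingers": -1},
    {"translation": [0,0,-0.05],"delta_rot": [0,0,0],"fingers": -1},
    {"translation": [0,0,-0.1],"delta_rot": [0,0,0],"fingers": -1},
    {"translation": [0,0,-0.1],"delta_rot": [0,0,0],"fingers": -1},
    {"translation": [0,0,-0.1],"delta_rot": [0,0,0],"fingers": -1},
    {"translation": [0,0,-0.1],"delta_rot": [0,0,0],"fingers": -1},
    {"translation": [0,0,-0.1],"delta_rot": [0,0,0],"fingers": -1},
    {"translation": [0,0,-0.1],"delta_rot": [0,0,0],"fingers": -1},
    {"translation": [0,0,-0.1],"delta_rot": [0,0,0],"fingers": -1},
    {"translation": [0,0,-0.1],"delta_rot": [0,0,0],"fingers": -1}
  ]
}}

```text
t: 35.95
tool_pos: [0.4878, 0.2105, 0.0843]
tcp_rot: [180.0, -0.1, 169.0]
ft_force: [-2.5, -0.1, 11.1]
opening: 0.0002
grip_force: 5.5
```

{"method": "move_arm", "body": {
  "moves": [
    {"translation": [0,0,-0.1],"delta_rot": [0,0,0],"fingers": -1},
    {"translation": [0,0,-0.15],"delta_rot": [0,0,0],"fingers": -1},
    {"translation": [0,0,-0.2],"delta_rot": [0,0,0],"fingers": -1},
    {"translation": [0,0,-0.2],"delta_rot": [0,0,0],"fingers": -1},
    {"translation": [0,0,-0.2],"delta_rot": [0,0,0],"fingers": -1},
    {"translation": [0,0,-0.2],"delta_rot": [0,0,0],"fingers": -1},
    {"translation": [0,0,-0.2],"delta_rot": [0,0,0],"fingers": -1},
    {"translation": [0,0,-0.2],"delta_rot": [0,0,0],"fingers": -1},
    {"translation": [0,0,-0.2],"delta_rot": [0,0,0],"fingers": -1},
    {"translation": [0,0,-0.2],"delta_rot": [0,0,0],"fingers": -1}
  ]
}}

```text
t: 36.95
tool_pos: [0.4878, 0.2107, 0.0837]
tcp_rot: [179.9, -0.1, 169.0]
ft_force: [-6.4, -2.8, 23.5]
opening: 0.0003
grip_force: 11.8
```

Firm stop at 23 N and 0.084 m, so the lever is at its end. Retreat and check.

{"method": "move_arm", "body": {
  "moves": [
    {"translation": [0,0,0.5],"delta_rot": [0,0,0],"fingers": -1},
    {"translation": [0,0,2],"delta_rot": [0,0,0],"fingers": -1},
    {"translation": [0,0,5],"delta_rot": [0,0,0],"fingers": -1},
    {"translation": [0,0,9],"delta_rot": [0,0,0],"fingers": -1},
    {"translation": [4,0,10],"delta_rot": [0,0,0],"fingers": -1},
    {"translation": [8,0,10],"delta_rot": [0,0,0],"fingers": -1},
    {"translation": [8,0,10],"delta_rot": [0,0,0],"fingers": -1},
    {"translation": [8,0,10],"delta_rot": [0,0,0],"fingers": -1},
    {"translation": [8,0,10],"delta_rot": [0,0,0],"fingers": -1},
    {"translation": [8,0,10],"delta_rot": [0,0,0],"fingers": -1}
  ]
}}

```text
t: 37.95
tool_pos: [0.5667, 0.2102, 0.1811]
tcp_rot: [-180.0, -0.1, 169.0]
ft_force: [-0.2, -0.4, -0.0]
opening: 0.0003
grip_force: 0.0
```

Run:
```python
from h import *
s=readout.read_state(); print(s['t'],s['tool_pos'],s['ft_force'])
for n in('wrist','side'):
    q=cam(n);net(q,['tail','socket','holder_arm','latch_pad','dust_cap'])
    if n=='wrist': save(q,'w9.png')
```

```text
37.95 [0.5667 0.2102 0.1811] [-0.1933 -0.3714 -0.0078]
tail tip_of [([0.4423, 0.2211, 0.0477], 0.95)]
socket tip_of []
holder_arm tip_of [([0.5615, 0.1974, 0.0352], 0.65)]
latch_pad tip_of [([0.4883, 0.2078, 0.0864], 0.7)]
dust_cap tip_of [([0.4619, 0.1011, -0.0002], 0.88)]
tail tip_of [([0.4441, 0.2158, 0.0435], 0.84)]
socket tip_of [([0.5649, 0.1964, 0.0461], 0.62), ([0.5964, -0.2168, -0.0024], 0.58)]
holder_arm tip_of [([0.5613, 0.1953, 0.031], 0.8)]
latch_pad tip_of [([0.4888, 0.2111, 0.0879], 0.41), ([0.5422, -0.1112, -0.0037], 0.24)]
dust_cap tip_of [([0.4627, 0.0985, 0.0012], 0.84), ([0.4152, -0.2455, 0.0063], 0.67)]
```

View pics/w9.png

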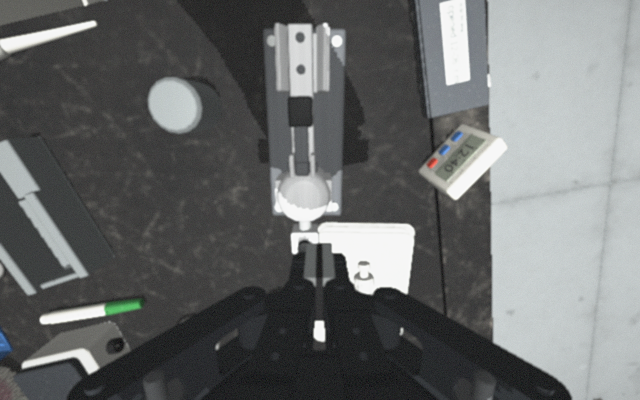

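The view shows the pad down at (300,110), measured at (0.488, 0.210, 0.086), which matches fully down. The dome is on the ball at (303,190), the cap is standing at (175,104), and the robot is clear of everything.

```bash
python3 -c "
from workcell import ctrl
print(ctrl.close_job())"
```

```text
the job is handed in; nothing more can be done
None
```

I handed the job in at about 38 s: the arm is seated on the ball with its tail in the saddle, the latch is pressed to its stop, and the dust cap stands rim down on the bench; the hand-in gave no verdict.

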